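# Nest the empty component bins

### The arm

A 7-joint arm with a two-finger parallel gripper is mounted at the origin on the work surface. World frame = base frame: x ahead of the robot, y to its left, z up, the work surface at z = 0. Lengths are in m, angles in rad, forces in N, time in s.
With the tool pointing down it reaches from about 0.4 to 0.85 m from the base axis. Payload 10.4 kg.
Tool frame: the origin (TCP) lies midway between the tips of the shut fingers; the grasp point (between the pads) lies 19 mm behind it; z points along the fingers, x is the direction in which the jaws open and shut, and the axes are right-handed (so a half turn about z gives the same grasp; the last joint's range is limited). The gripper opens to 85 mm and grips with 20 to 120 N. Pads are 22 mm wide; open, the fingers measure 114 mm over their backs; the gripper's body (76 mm by 85 mm) begins 54 mm behind the grasp point. The pads swing forward as they close: fully open they stand 13 mm farther back than shut.
Start: joints at [1.153, 0.332, -0.065, 1.46, 0.022, 1.35, -0.088], TCP at [0.24, -0.577, 0.194] pointing down, gripper open.
Joint ranges: [-2.6, 2.6], [-0.5, 2.12], [-1.47, 1.34], [0.16, 2.42], [-1.27, 4.41], [0.06, 2.06], [-2.6, 2.6]. Speed limits (rad/s): [2.22, 2.22, 2.79, 2.79, 3.14, 3.14, 3.14].

### API

Orientations are given as a unit quaternion [x, y, z, w].
In Python, from workcell import manip, cams gives the robot as it stands.
- The arm moves only by the tool move_arm, never from a script. Its argument "moves" is a list of rows, each a list of 7 numbers: the turn, a rotation vector about the tool's x, y, z in degrees, then the shift along the tool's x, y, z in m, then the finger opening in m, from 0 to 0.0854. A call has 1 to 10 rows; each row is the pose to reach, as a shift and turn from the pose commanded when the call began, along the tool's axes at that moment; what a row does not reach only later rows make up. A row lasts 1/10 s, in which the tool goes at most 50 mm and 8.59 degrees, less where a joint would pass 70% of its speed; a pose out of reach is approached as far as the arm can. A call with a gripper value outside its range is refused whole. The fingers move at their own pace and stop on an object; "grip_force" is the grip in N (left out, the last holds). Time passes only in rows, so rows that repeat a pose let the fingers close. It gives the time, the measured TCP pose, the force and the opening at its end, in the units of the state.
- manip.get_obs(): the state, without advancing time (a new reading comes with each control period).
- cams.camera(name): name is "side" or "top"; returns the picture (400x640x3 uint8, red, green, blue); there is no depth.
- cams.camera_params(name): a dict with "fx", "fy", "cx", "cy" (pixels), "xyz" and "rotation" of the camera in the world. Camera axes: x right, y up, looking along -z (the intrinsics and any distortion apply to the point x, -y, -z); pixel columns grow to the right and rows downward; lengths in m; the calibration is good to about 2 mm. A picture is of the moment at which its call begins. camera_params takes no time and is no camera call.
- manip.hand_in(): hands the job in, once; it reports no verdict.
The state is a dict: "clock": time; "joint_pos": joint angles; "joint_velocities": joint speeds; "tau": joint torques, N m; "position": TCP position; "ee_rot": TCP orientation; "ft_force": force on the tool from outside, world axes, zero at the start; "torque": the same for the moment, N m; "grip_width": opening from 0.0 (shut) to 1.0 (fully open).
Only numpy, scipy, OpenCV 4.12 (cv2) and the standard library are available. Lean on these libraries where they do the work, as an engineer would, in place of code of your own. Each camera call takes 0.05 s, during which the arm holds its last target. There are 200 camera calls.

### The job

The boards are done, so pack up the three empty dark grey component bins by nesting them in size order: the middle bin standing flat inside the large one, and the small handled bin, taken off the metal riser, standing flat inside the middle one, with the long sides of all three running the same way. Leave the large bin where it stands, set the bins down rather than dropping them, and do not disturb the stack of boards, the tape roll or the screwdriver.

Things in the scene. Friction and masses are not known exactly. Their poses are not given: they have to be found in the camera images.
- large_bin: large open dark grey plastic bin, loose, standing on the table: 208 (x) x 168 (y) x 65 (z) mm over its lip. Walls 5 mm, inside 190 x 150 mm, floor 5 mm thick. Lip: the top 22 mm of the wall is 9 mm thick, the extra 4 mm on the outside. Origin: centre of its underside; x along its long sides, z up. About 0.45 kg
- middle_bin: middle open dark grey plastic bin, loose, on the table: 126 (x) x 86 (y) x 62 (z) mm over its lip, 118 x 78 below it. Inside 108 x 68 mm, floor 5 mm thick. Lip: the top 22 mm of the wall is 9 mm thick (pinch it from above), its middle 58.5 mm (x) or 38.5 mm (y) from the bin's centre; wall below it 5 mm. Origin: centre of its underside; x along its long sides, z up. About 0.16 kg
- small_bin: small open dark grey plastic bin, loose, on the riser: 72 (x) x 42 (y) x 45 (z) mm, walls 4, floor 5 mm, with a fixed handle: a 10 mm round bar along x, its axis 90 mm above the underside, over the bin's centre line, on a 12 mm wide post at either end (64 mm clear between posts, 40 mm between bar and bin). Origin: centre of its underside; x along its long sides, z up. About 0.12 kg
- riser: fixed small metal stand, a 140 (x) x 120 (y) mm aluminium plate on four legs, its top 70 mm above the table. Origin: on the table under its centre; the small bin starts on it
- boards: bystander: dark grey carrier plate with a stack of blue circuit boards, 100 (x) x 200 (y) x 46 mm, at the far side of the table; origin under its centre
- tape: bystander: roll of pale tape lying flat, 100 mm across, 48 mm high; origin under its centre
- screwdriver: bystander: screwdriver lying on the table, about 200 mm long; x along it, handle to -x
Things that resemble listed ones, but are neither listed nor needed, are in the scene too. Leave any pink or red look-alike of the small_bin alone. What is shaped like the middle_bin but pink is not meant.

How it is judged:
By the outcome, as a careful person would: the job done as asked, in the order asked, and still so for the second after the job is handed in, with the robot touching nothing.
It also fails if it takes over 72 s, if anything falls off the work surface, if the arm or the gripper's body presses on something with over 40 N, if the wrist force passes 120 N, or if a joint passes its speed limit or range.

## Working session

There is one attempt and no reset: what is moved stays moved. The work goes in short steps, Python scripts to look and compute and a tool call to move; the robot and the scene stay as the last step left them, time stands still between calls to the robot, and variables do not carry over. Pictures are saved under pics/ and viewed, about 8 in all and at most 12, crops included, and the job is handed in when it is done.

Besides the shell and the picture viewer there is one more tool, called after "Emit:" in YAML: its name, and indented under it one key for each argument. move_arm: Moves the arm, as the interface text tells. Its arguments: {"type":"object","properties":{"moves":{"type":"array","items":{"type":"array","items":{"type":"number"}}},"grip_force":{"type":"number"}},"required":["moves"]}

```bash
mkdir -p pics; python3 - <<'E'
from workcell import manip, cams
import cv2
o=manip.get_obs()
print({k:(v if not hasattr(v,'round') else v) for k,v in o.items()})
for n in ["top","side"]:
    cv2.imwrite(f"pics/{n}0.png",cams.camera(n)[:,:,::-1]); print(n,cams.camera_params(n))
E
```

```text
{'clock': 0.0, 'joint_pos': array([ 1.15341065,  0.33288435, -0.06469178,  1.46092039,  0.02158362,
        1.34990801, -0.0885242 ]), 'joint_velocities': array([-0.00046847, -0.00069232,  0.00056411, -0.0002245 ,  0.00031662,
       -0.0003076 ,  0.0001656 ]), 'tau': array([ 7.52948381e-04, -6.25460243e+01,  4.92977793e-02, -3.91612816e+01,
        1.60701008e-02,  9.91578359e-03,  3.22122241e-05]), 'position': array([ 0.2402125 , -0.57653598,  0.19291815]), 'ee_rot': array([ 8.32044406e-01, -5.54708570e-01, -6.07108582e-04, -3.73308062e-04]), 'ft_force': array([-0.19285371,  0.31742891,  0.27411892]), 'torque': array([-0.0255319 , -0.0403562 ,  0.00988626]), 'grip_width': 1.0034658961411431}
top {'fx': 431.2573440769827, 'fy': 431.2573440769827, 'cx': 322.2028578093544, 'cy': 202.49994197562782, 'xyz': array([0.36446987, 0.0103351 , 1.21062305]), 'rotation': array([ 0.06555292, -0.05545017, -0.70169157,  0.70728851])}
side {'fx': 387.7302108575924, 'fy': 387.7302108575924, 'cx': 319.74077582499905, 'cy': 198.87877287891132, 'xyz': array([0.0652204 , 0.66068764, 0.77244213]), 'rotation': array([-0.12884201,  0.39948136,  0.85920466, -0.29254357])}
```

View pics/top0.png

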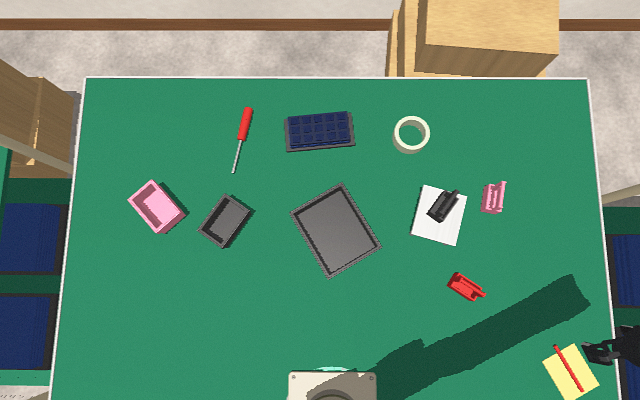

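View pics/side0.png

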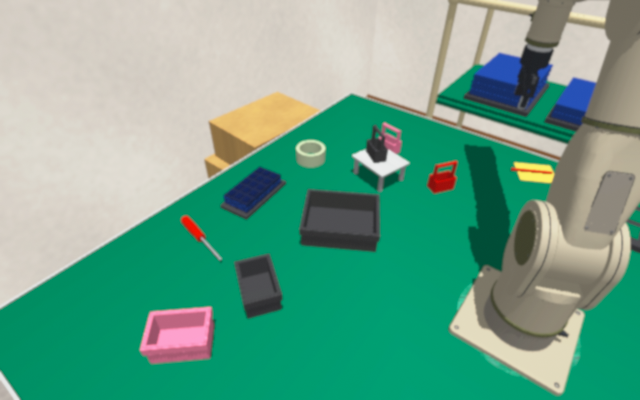

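Top view: the large bin is at (336,230). For the middle bin, the candidates are grey (227,221) and pink (157,207), and grey fits. For the small bin, the candidates are dark on the white riser (441,206), pink (493,197) and red (466,287); the dark one on the riser fits. The side view agrees. One enlarged crop will confirm this.

```bash
cat > h.py <<'E'
import numpy as np, cv2
from scipy.spatial.transform import Rotation as R
from workcell import manip, cams
class Cam:
    def __init__(s,n):
        p=cams.camera_params(n); s.p=p; s.R=R.from_quat(p["rotation"]).as_matrix(); s.t=np.array(p["xyz"])
    def ray(s,uv):
        uv=np.atleast_2d(np.asarray(uv,float)); p=s.p
        d=np.c_[(uv[:,0]-p["cx"])/p["fx"],-(uv[:,1]-p["cy"])/p["fy"],-np.ones(len(uv))]
        return d@s.R.T
    def plane(s,uv,z):
        d=s.ray(uv); return s.t+d*((z-s.t[2])/d[:,2])[:,None]
    def proj(s,P):
        q=(np.atleast_2d(P)-s.t)@s.R; p=s.p
        return np.c_[p["cx"]+p["fx"]*q[:,0]/-q[:,2], p["cy"]+p["fy"]*q[:,1]/q[:,2]]
def dark(im):
    h=cv2.cvtColor(im,cv2.COLOR_RGB2HSV); return ((h[...,1]<70)&(h[...,2]<125)).astype(np.uint8)*255
E
python3 - <<'E'
from h import *
im=cv2.imread("pics/top0.png")[:,:,::-1].copy(); m=dark(im)
c=Cam("top")
print("base px",c.proj([[0,0,0]]))
for n,(x0,x1,y0,y1),z in [("mid",(190,265,180,260),.062),("large",(280,395,170,290),.065),("small",(405,475,175,250),.115)]:
    s=np.zeros_like(m); s[y0:y1,x0:x1]=m[y0:y1,x0:x1]
    ct=max(cv2.findContours(s,0,cv2.CHAIN_APPROX_NONE)[0],key=cv2.contourArea)[:,0]
    for zz in (z,0):
        P=c.plane(ct,zz)[:,:2].astype(np.float32)
        r=cv2.minAreaRect(P); print(n,zz,r)
a=cv2.resize(im[180:255,190:265],(390,390),interpolation=cv2.INTER_CUBIC)
b=cv2.resize(im[175:250,402:477],(390,390),interpolation=cv2.INTER_CUBIC)
cv2.imwrite("pics/crop1.png",np.hstack([a,b])[:,:,::-1])
E
```

```text
base px [[331.13957536 418.28456692]]
mid 0.062 ((0.5109636187553406, 0.2909090220928192), (0.09518533200025558, 0.12579697370529175), 55.498191833496094)
mid 0 ((0.5188709497451782, 0.3060537576675415), (0.10032320767641068, 0.13258716464042664), 55.49818420410156)
large 0.065 ((0.49019667506217957, -0.0059798359870910645), (0.20746810734272003, 0.16781148314476013), 31.13585090637207)
large 0 ((0.4973301291465759, -0.006905481219291687), (0.21923941373825073, 0.17733274400234222), 31.135847091674805)
small 0.115 ((0.5542755126953125, -0.28550097346305847), (0.04518450051546097, 0.09900858253240585), 53.7801399230957)
small 0 ((0.5741981267929077, -0.3165527582168579), (0.04992718994617462, 0.10940082371234894), 53.7801399230957)
```

View pics/crop1.png

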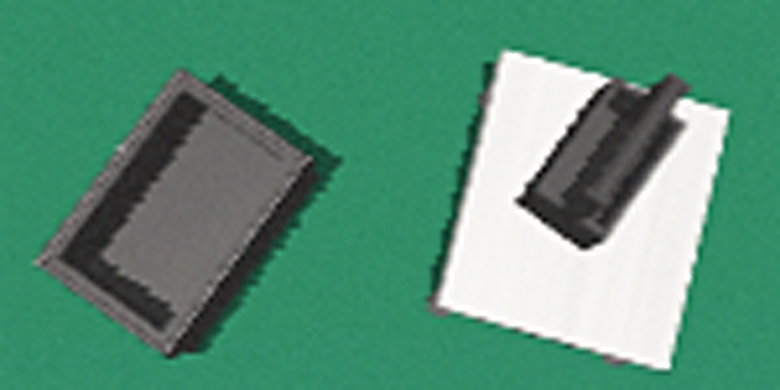

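The crop confirms both are dark grey: the middle bin on the table on the left, and the handled small bin on the white riser on the right. The middle bin's rim corners in the crop are about (183,70), (312,162), (170,352) and (38,263). The handle bar runs from about (680,82) to about (592,205).

```bash
python3 - <<'E'
from h import *
c=Cam("top")
k=np.array([[183,70],[312,162],[170,352],[38,263]])/5.2+[190,180]-.4
P=c.plane(k,.062)[:,:2]; print(P, P.mean(0),[np.linalg.norm(P[i]-P[i-1]) for i in range(4)])
for i,j in((1,2),(0,3),(0,1),(3,2)):
    d=P[i]-P[j]; print(np.degrees(np.arctan2(d[1],d[0])))
h=(np.array([[680,84],[592,205]])-[390,0])/5.2+[402,175]-.4
H=c.plane(h,.163); d=H[0]-H[1];print(H,H.mean(0),np.linalg.norm(d),np.degrees(np.arctan2(d[1],d[0])))
rc=(np.array([[613,80],[518,202]])-[390,0])/5.2+[402,175]-.4  # rim long edge
H=c.plane(rc,.115); d=H[0]-H[1];print(H,H.mean(0),np.linalg.norm(d),np.degrees(np.arctan2(d[1],d[0])))
# riser plate centre
r=(np.array([[503,50],[730,112],[668,370],[438,308]])-[390,0])/5.2+[402,175]-.4
print(c.plane(r,.07).mean(0))
# side check: handle region
print(Cam("side").proj([H.mean(0)]))
E
```

```text
[[0.58744383 0.29313318]
 [0.53921721 0.22359834]
 [0.44027317 0.29278555]
 [0.48549756 0.36337374]] [0.51310794 0.2932227 ] [np.float64(0.12380136360661857), np.float64(0.08462210302263704), np.float64(0.12073439101437135), np.float64(0.08383279830016058)]
-34.96339995135409
-34.5666837924623
55.25635504113154
57.35315810357517
[[ 0.57734989 -0.30696296  0.163     ]
 [ 0.5190557  -0.26320092  0.163     ]] [ 0.5482028  -0.28508194  0.163     ] 0.07289258108847764 -36.895935227138935
[[ 0.58891771 -0.28847035  0.115     ]
 [ 0.52737142 -0.23950955  0.115     ]] [ 0.55814456 -0.26398995  0.115     ] 0.07864544386612254 -38.502665891830084
[ 0.53086105 -0.28369342  0.07      ]
[[370.70830769 145.44836617]]
```

```bash
cat >> h.py <<'E'
def Rt(yaw): y=np.radians(yaw); return np.array([[np.cos(y),np.sin(y),0],[np.sin(y),-np.cos(y),0],[0,0,-1]])
def go(targets,pos=None,yaw=None):
    """shift/turn rows in tool axes, chained: each from the previous target"""
    o=manip.get_obs()
    p,M=np.array(o["position"]),R.from_quat(o["ee_rot"]).as_matrix()
    print("t",round(float(o["clock"]),2),"pos",p.round(4),"yaw",np.degrees(np.arctan2(M[1,0],M[0,0])).round(2),"F",np.round(o["ft_force"],1),"g",round(o["grip_width"],3))
    for t in targets:
        T=np.array(t[:3],float); N=Rt(t[3])
        print("turn",np.degrees(R.from_matrix(M.T@N).as_rotvec()).round(1),"shift",(M.T@(T-p)).round(4)); p,M=T,N
E
python3 -c "
from h import *
go([(.42,-.1,.22,0),(.491,.261,.12,55.2),(.491,.261,.032,55.2)])"
```

```text
t 0.1 pos [ 0.2403 -0.5766  0.193 ] yaw -67.38 F [0.  0.1 0.2] g 1.002
turn [ -0.    0.1 -67.4] shift [-0.3708 -0.3492 -0.0265]
turn [  0.    0.  -55.2] shift [ 0.071 -0.361  0.1  ]
turn [0. 0. 0.] shift [0.    0.    0.088]
```

Emit:
move_arm:
  moves:
    - [0,0,-67.4,-0.371,-0.349,-0.027,0.045]
    - [0,0,-67.4,-0.371,-0.349,-0.027,0.045]
    - [0,0,-67.4,-0.371,-0.349,-0.027,0.045]
    - [0,0,-67.4,-0.371,-0.349,-0.027,0.045]
    - [0,0,-67.4,-0.371,-0.349,-0.027,0.045]
    - [0,0,-67.4,-0.371,-0.349,-0.027,0.045]
    - [0,0,-67.4,-0.371,-0.349,-0.027,0.045]
    - [0,0,-67.4,-0.371,-0.349,-0.027,0.045]
    - [0,0,-67.4,-0.371,-0.349,-0.027,0.045]
    - [0,0,-67.4,-0.371,-0.349,-0.027,0.045]
  grip_force: 60

```text
clock: 1.1
position: [0.4164, -0.1077, 0.2203]
ee_rot: [1.0, 0.0, 0.0, 0.0]
ft_force: [1.8, 0.5, 0.7]
grip_width: 0.528
```

```bash
python3 -c "
from h import *
go([(.491,.261,.12,55.2)])"
```

```text
t 1.1 pos [ 0.4164 -0.1077  0.2203] yaw 0.03 F [1.8 0.5 0.7] g 0.528
turn [  0.    0.  -55.2] shift [ 0.0748 -0.3687  0.1   ]
```

Emit:
move_arm:
  moves:
    - [0,0,-55.2,0.071,-0.361,0.1,0.045]
    - [0,0,-55.2,0.071,-0.361,0.1,0.045]
    - [0,0,-55.2,0.071,-0.361,0.1,0.045]
    - [0,0,-55.2,0.071,-0.361,0.1,0.045]
    - [0,0,-55.2,0.071,-0.361,0.1,0.045]
    - [0,0,-55.2,0.071,-0.361,0.1,0.045]
    - [0,0,-55.2,0.071,-0.361,0.1,0.045]
    - [0,0,-55.2,0.071,-0.361,0.1,0.045]
    - [0,0,-55.2,0.071,-0.361,0.1,0.045]
    - [0,0,-55.2,0.071,-0.361,0.1,0.045]

```text
clock: 2.1
position: [0.4866, 0.2517, 0.1195]
ee_rot: [0.886, 0.464, -0.001, -0.0]
ft_force: [0.3, -0.7, 0.0]
grip_width: 0.528
```

```bash
python3 - <<'E'
from h import *
go([(.491,.261,.032,55.2)])
t=cams.camera("top")[170:270,180:280]; s=cams.camera("side")[180:330,180:330]
f=lambda a:cv2.resize(a,(390,390),interpolation=cv2.INTER_CUBIC)
cv2.imwrite("pics/ap1.png",np.hstack([f(t),f(s)])[:,:,::-1])
E
```

```text
t 2.1 pos [0.4866 0.2517 0.1195] yaw 55.3 F [ 0.3 -0.7  0. ] g 0.528
turn [-0.1  0.1  0.1] shift [ 0.0103 -0.0016  0.0875]
```

View pics/ap1.png

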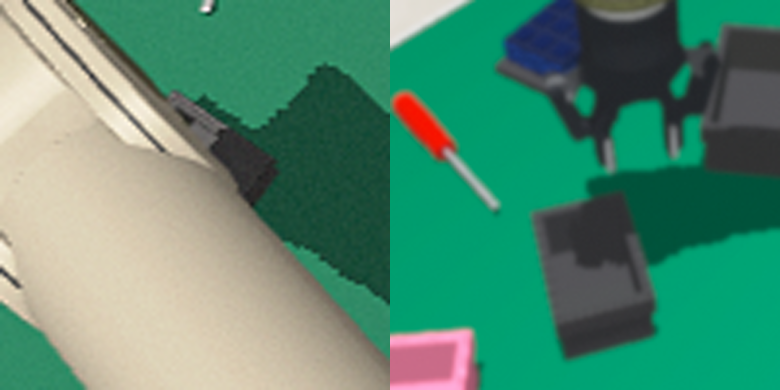

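Side crop: the fingers are above the table near the long wall on the right, and the middle bin's rim corners are at crop (535,212), (622,195), (655,295) and (562,330). I'm going down on the wall.

Emit:
move_arm:
  moves:
    - [0,0,0,0,0,0.03,0.045]
    - [0,0,0,0,0,0.03,0.045]
    - [0,0,0,0,0,0.03,0.045]

```text
clock: 2.5
position: [0.4873, 0.2502, 0.0907]
ee_rot: [0.886, 0.463, -0.0, 0.0]
ft_force: [0.9, 0.5, 1.1]
grip_width: 0.524
```

```bash
python3 - <<'E'
from h import *
go([(.491,.261,.032,55.2)])
c=Cam("side");k=np.array([[535,212],[622,195],[655,295],[562,330]])-[390,0]
P=c.plane(k/2.6+[180,180]-.4,.062);print(P[:,:2],P.mean(0))
E
```

```text
t 2.5 pos [0.4873 0.2502 0.0907] yaw 55.14 F [0.9 0.5 1.1] g 0.524
turn [ 0.   0.  -0.1] shift [ 0.011  -0.0032  0.0587]
[[0.58388303 0.29522854]
 [0.53541129 0.23153877]
 [0.43705364 0.29640458]
 [0.47423036 0.36873902]] [0.50764458 0.29797773 0.062     ]
```

Emit:
move_arm:
  moves:
    - [0,0,0,0.012,-0.007,0,0.045]
    - [0,0,0,0.012,-0.007,0.03,0.045]
    - [0,0,0,0.012,-0.007,0.058,0.045]
    - [0,0,0,0.012,-0.007,0.058,0.045]
    - [0,0,0,0.012,-0.007,0.058,0.045]

```text
clock: 3.0
position: [0.4889, 0.2653, 0.0337]
ee_rot: [0.886, 0.463, 0.0, 0.0]
ft_force: [-0.1, 0.1, 0.1]
grip_width: 0.527
```

```bash
python3 - <<'E'
from h import *
go([])
s=cams.camera("side")[180:330,180:330]
cv2.imwrite("pics/ap2.png",cv2.resize(s,(600,600),interpolation=cv2.INTER_CUBIC)[:,:,::-1])
E
```

```text
t 3.0 pos [0.4889 0.2653 0.0337] yaw 55.19 F [-0.1  0.1  0.1] g 0.527
```

View pics/ap2.png

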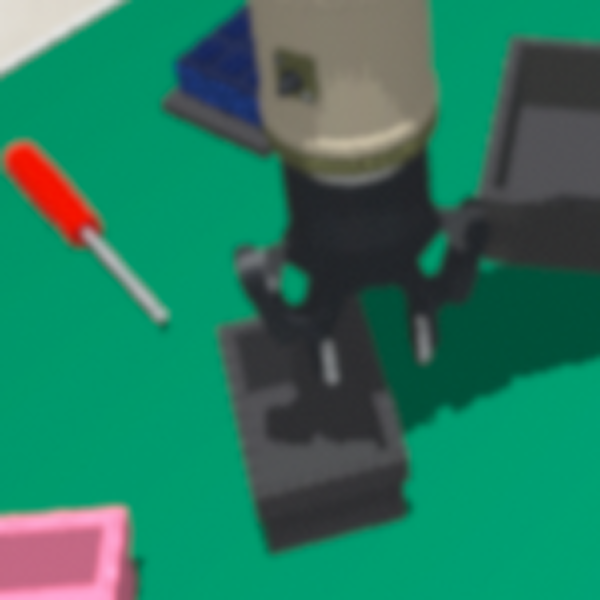

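Side crop: the inner finger (330,360) is inside the bin and the outer one (425,340) is outside, so they straddle the long wall. I'll close and lift.

Emit:
move_arm:
  moves:
    - [0,0,0,0,0,0,0.0]
    - [0,0,0,0,0,0,0.0]
    - [0,0,0,0,0,0,0.0]
    - [0,0,0,0,0,0,0.0]
    - [0,0,0,0,0,0,0.0]
    - [0,0,0,0,0,0,0.0]
    - [0,0,0,0,0,0,0.0]
    - [0,0,0,0,0,0,0.0]
  grip_force: 60

```text
clock: 3.85
position: [0.4882, 0.2653, 0.0321]
ee_rot: [0.886, 0.464, -0.0, 0.0]
ft_force: [-0.1, -0.7, 0.1]
grip_width: -0.001
```

Emit:
move_arm:
  moves:
    - [0,0,0,0,0,-0.02,0.0]
    - [0,0,0,0,0,-0.04,0.0]
    - [0,0,0,0,0,-0.07,0.0]
    - [0,0,0,0,0,-0.1,0.0]
    - [0,0,0,0,0,-0.13,0.0]
    - [0,0,0,0,0,-0.13,0.0]

```text
clock: 4.45
position: [0.4899, 0.2666, 0.1661]
ee_rot: [0.886, 0.463, 0.003, 0.0]
ft_force: [0.6, 0.3, -0.5]
grip_width: -0.004
```

```bash
python3 - <<'E'
from h import *
go([])
s=cams.camera("side")[130:330,180:380]
cv2.imwrite("pics/lift.png",cv2.resize(s,(600,600),interpolation=cv2.INTER_CUBIC)[:,:,::-1])
E
```

```text
t 4.45 pos [0.4899 0.2666 0.1661] yaw 55.22 F [ 0.6  0.3 -0.5] g -0.004
```

View pics/lift.png

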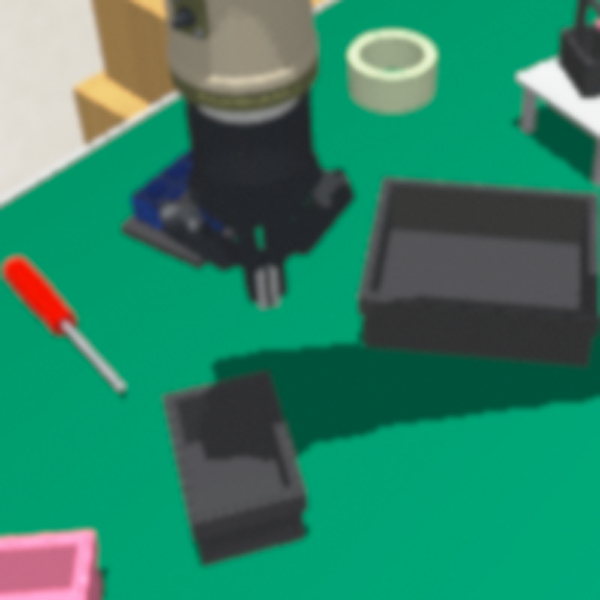

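The jaws shut on nothing and the bin hasn't moved. I'll check where the calibration puts the fingertips.

```bash
python3 - <<'E'
from h import *
p=manip.get_obs()["position"]; print(p, Cam("side").proj([p]), Cam("top").proj([p]))
c=Cam("side"); print(c.proj([[.489,.265,.062],[.489,.265,0.033],[.51,.2955,.062],[0,0,0],[.49,-.006,.065]]))
# side bin rim corners from the new crop
k=np.array([[165,397],[270,374],[303,495],[197,523]])/3+[180,130]-.3
P=c.plane(k,.062); print(P, P.mean(0))
im=cv2.imread("pics/side0.png")[:,:,::-1].copy()
m=dark(im); s=np.zeros_like(m); s[180:255,290:390]=m[180:255,290:390]
ct=max(cv2.findContours(s,0,cv2.CHAIN_APPROX_NONE)[0],key=cv2.contourArea)
print(cv2.approxPolyDP(ct,4,True)[:,0], cams.camera_params("side"))
E
```

```text
[0.48920799 0.2658773  0.16389233] [[270.25334827 242.36708955]] [[224.1500661  224.50708654]]
[[273.68500602 272.61856076]
 [274.4800979  280.47958125]
 [257.81188836 276.50443704]
 [515.98240335 322.08935411]
 [340.64425537 209.6320447 ]]
[[0.58310454 0.29810646 0.062     ]
 [0.53426691 0.22970409 0.062     ]
 [0.43561175 0.30073573 0.062     ]
 [0.47934829 0.36486321 0.062     ]] [0.50808287 0.29835237 0.062     ]
[[308 191]
 [302 243]
 [374 249]
 [377 195]] {'fx': 387.7302108575924, 'fy': 387.7302108575924, 'cx': 319.74077582499905, 'cy': 198.87877287891132, 'xyz': array([0.0652204 , 0.66068764, 0.77244213]), 'rotation': array([-0.12884201,  0.39948136,  0.85920466, -0.29254357])}
```

```bash
python3 - <<'E'
from h import *
a=Cam("side");b=Cam("top")
p=np.array([.2402,-.5765,.193])
for dz in (0,.013,.03): print(dz,a.proj([p+[0,0,dz]]),b.proj([p+[0,0,dz]]))
p=manip.get_obs()["position"]
for dz in (0,.02,.03,.04): print(dz,a.proj([p+[0,0,dz]]))
f=lambda im:cv2.resize(im,(390,390),interpolation=cv2.INTER_CUBIC)
s=cv2.imread("pics/side0.png")[60:125,495:560]; t=cv2.imread("pics/top0.png")[315:380,570:635]
cv2.imwrite("pics/tips.png",np.hstack([f(s),f(t)]))
E
```

```text
0 [[512.79632132 115.93259992]] [[587.96595699 335.46986055]]
0.013 [[514.19963691 112.15845171]] [[591.43302894 336.24805587]]
0.03 [[516.06466542 107.14254936]] [[596.10898333 337.29758869]]
0 [[270.25334827 242.36708955]]
0.02 [[269.58448402 235.81248395]]
0.03 [[269.24201943 232.45646609]]
0.04 [[268.89402698 229.04627744]]
```

View pics/tips.png

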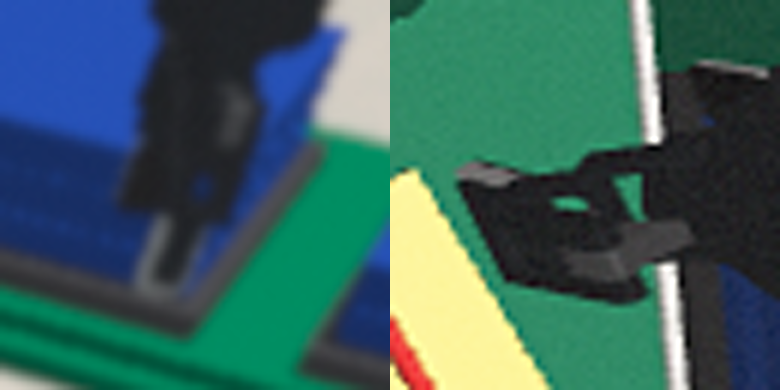

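Tips crop: in the side view the start fingertips, at crop (160,295) or pixel (522,109), sit above where the reported pose projects. In the lift picture the closed tip is at pixel (269,232) against a projected (270,242). The real tip therefore seems about 30 mm higher than reported. I'll check with a gentle touch on clear table beside the bin, fingers shut.

Emit:
move_arm:
  moves:
    - [0,0,0,-0.05,0,0,0]
    - [0,0,0,-0.07,0,0.03,0]
    - [0,0,0,-0.07,0,0.07,0]
    - [0,0,0,-0.07,0,0.11,0]
    - [0,0,0,-0.07,0,0.13,0]
    - [0,0,0,-0.07,0,0.143,0]
    - [0,0,0,-0.07,0,0.143,0]
    - [0,0,0,-0.07,0,0.143,0]

```text
clock: 5.3
position: [0.4486, 0.2081, 0.0197]
ee_rot: [0.886, 0.464, 0.0, -0.0]
ft_force: [0.3, 0.5, -0.1]
grip_width: -0.002
```

Emit:
move_arm:
  moves:
    - [0,0,0,0,0,0.005,0]
    - [0,0,0,0,0,0.01,0]
    - [0,0,0,0,0,0.012,0]
    - [0,0,0,0,0,0.012,0]

```text
clock: 5.7
position: [0.4483, 0.2076, 0.007]
ee_rot: [0.886, 0.463, -0.0, 0.0]
ft_force: [-0.4, -0.4, 0.0]
grip_width: 0.001
```

```bash
python3 - <<'E'
from h import *
go([])
s=cams.camera("side")[180:330,180:330]
p=manip.get_obs()["position"]
print((Cam("side").proj([p])-180)*4)
cv2.imwrite("pics/touch.png",cv2.resize(s,(600,600),interpolation=cv2.INTER_CUBIC)[:,:,::-1])
E
```

```text
t 5.7 pos [0.4483 0.2076 0.007 ] yaw 55.22 F [-0.4 -0.4  0. ] g 0.001
[[493.57260801 401.46076357]]
```

View pics/touch.png

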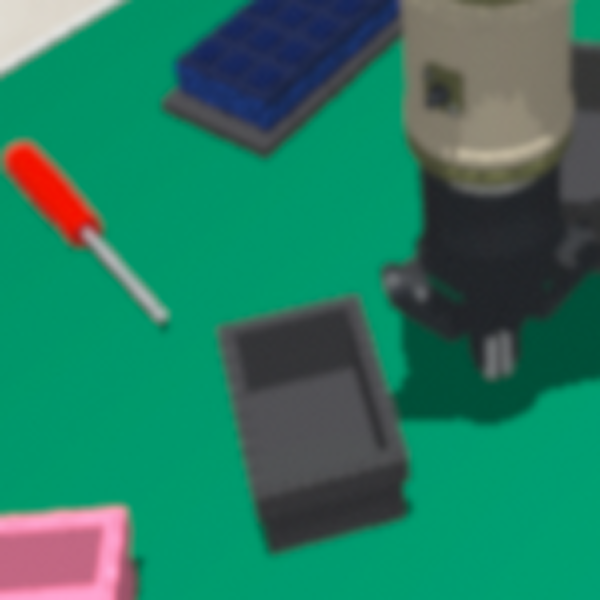

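The tip (497,378) is still clear of the table at reported z = 0.007, so the z reading is too low. I'll keep feeling down.

Emit:
move_arm:
  moves:
    - [0,0,0,0,0,0.005,0]
    - [0,0,0,0,0,0.01,0]
    - [0,0,0,0,0,0.015,0]
    - [0,0,0,0,0,0.015,0]

```text
clock: 6.15
position: [0.4478, 0.2075, -0.0087]
ee_rot: [0.886, 0.463, -0.001, -0.0]
ft_force: [0.3, -0.8, 0.9]
grip_width: -0.003
```

Emit:
move_arm:
  moves:
    - [0,0,0,0,0,0.003,0]
    - [0,0,0,0,0,0.005,0]
    - [0,0,0,0,0,0.005,0]

```text
clock: 6.45
position: [0.4482, 0.2077, -0.0131]
ee_rot: [0.886, 0.463, -0.0, -0.0]
ft_force: [0.5, 0.6, 0.4]
grip_width: 0.002
```

Emit:
move_arm:
  moves:
    - [0,0,0,0,0,0.002,0]
    - [0,0,0,0,0,0.003,0]
    - [0,0,0,0,0,0.003,0]

```text
clock: 6.75
position: [0.4483, 0.2077, -0.016]
ee_rot: [0.886, 0.463, -0.0, 0.0]
ft_force: [0.8, -0.4, 0.0]
grip_width: -0.001
```

Emit:
move_arm:
  moves:
    - [0,0,0,0,0,0.002,0]
    - [0,0,0,0,0,0.004,0]
    - [0,0,0,0,0,0.004,0]

```text
clock: 7.05
position: [0.4482, 0.2076, -0.0201]
ee_rot: [0.886, 0.463, -0.0, 0.0]
ft_force: [0.1, 0.2, 0.1]
grip_width: 0.002
```

Emit:
move_arm:
  moves:
    - [0,0,0,0,0,0.002,0]
    - [0,0,0,0,0,0.003,0]
    - [0,0,0,0,0,0.003,0]

```text
clock: 7.35
position: [0.4483, 0.2077, -0.023]
ee_rot: [0.886, 0.463, -0.0, -0.0]
ft_force: [-0.0, -0.1, -0.3]
grip_width: 0.003
```

Emit:
move_arm:
  moves:
    - [0,0,0,0,0,0.002,0]
    - [0,0,0,0,0,0.003,0]
    - [0,0,0,0,0,0.003,0]

```text
clock: 7.65
position: [0.4483, 0.2077, -0.026]
ee_rot: [0.886, 0.463, -0.0, 0.0]
ft_force: [0.0, -0.4, -0.4]
grip_width: 0.001
```

Emit:
move_arm:
  moves:
    - [0,0,0,0,0,0.002,0]
    - [0,0,0,0,0,0.003,0]
    - [0,0,0,0,0,0.003,0]

```text
clock: 7.95
position: [0.4483, 0.2076, -0.029]
ee_rot: [0.886, 0.463, -0.0, 0.0]
ft_force: [-0.4, 0.2, 0.6]
grip_width: -0.0
```

```bash
python3 - <<'E'
from h import *
go([])
im=cams.camera("side"); c=Cam("side"); p=manip.get_obs()["position"]
print(c.proj([p]),c.proj([[p[0],p[1],0]]))
# lowest bright/dark tip pixels vs green: print column mask
h=cv2.cvtColor(im,cv2.COLOR_RGB2HSV); m=(h[...,1]<110)
for r in range(262,292,2): print(r,''.join('#' if x else '.' for x in m[r,285:325]), h[r,303:306].tolist())
E
```

```text
t 7.95 pos [ 0.4483  0.2076 -0.029 ] yaw 55.22 F [-0.4  0.2  0.6] g -0.0
[[303.61829571 289.39603102]] [[303.44625822 282.2010276 ]]
262 #####...#######################.#####... [[107, 45, 40], [107, 45, 40], [110, 39, 39]]
264 ########...#########################.... [[110, 38, 40], [111, 44, 41], [110, 38, 40]]
266 ##################################...... [[107, 46, 39], [111, 44, 41], [107, 44, 41]]
268 ################################........ [[110, 39, 39], [105, 40, 38], [110, 39, 39]]
270 #########################............... [[103, 45, 40], [105, 39, 39], [105, 39, 39]]
272 ....#####################............... [[108, 28, 45], [105, 33, 47], [105, 29, 52]]
274 ........##...############............... [[105, 12, 83], [105, 13, 76], [98, 13, 79]]
276 .............############............... [[98, 10, 105], [98, 11, 91], [100, 9, 88]]
278 ..............###########............... [[98, 10, 107], [105, 11, 94], [98, 11, 89]]
280 ...............#########................ [[98, 10, 107], [90, 8, 93], [98, 11, 89]]
282 ................#######................. [[83, 22, 105], [81, 28, 92], [82, 44, 86]]
284 ........................................ [[80, 120, 87], [79, 144, 83], [80, 175, 80]]
286 ........................................ [[81, 255, 86], [81, 255, 93], [81, 255, 98]]
288 ........................................ [[81, 255, 134], [81, 255, 142], [81, 255, 148]]
290 ........................................ [[81, 255, 156], [81, 255, 156], [81, 255, 157]]
```

Emit:
move_arm:
  moves:
    - [0,0,0,0,0,0.001,0]
    - [0,0,0,0,0,0.002,0]

```text
clock: 8.2
position: [0.4484, 0.2077, -0.0309]
ee_rot: [0.886, 0.463, 0.0, 0.0]
ft_force: [-0.2, -0.5, 0.6]
grip_width: 0.004
```

Emit:
move_arm:
  moves:
    - [0,0,0,0,0,0.001,0]
    - [0,0,0,0,0,0.002,0]
    - [0,0,0,0,0,0.002,0]

```text
clock: 8.5
position: [0.4483, 0.2077, -0.033]
ee_rot: [0.886, 0.463, -0.0, 0.0]
ft_force: [-0.2, 0.5, -0.3]
grip_width: 0.003
```

Emit:
move_arm:
  moves:
    - [0,0,0,0,0,0.001,0]
    - [0,0,0,0,0,0.002,0]
    - [0,0,0,0,0,0.002,0]

```text
clock: 8.8
position: [0.4483, 0.2077, -0.035]
ee_rot: [0.886, 0.463, -0.0, 0.0]
ft_force: [-0.2, 0.3, 0.3]
grip_width: 0.003
```

Emit:
move_arm:
  moves:
    - [0,0,0,0,0,0.001,0]
    - [0,0,0,0,0,0.002,0]
    - [0,0,0,0,0,0.002,0]

```text
clock: 9.1
position: [0.4483, 0.2077, -0.037]
ee_rot: [0.886, 0.463, -0.0, 0.0]
ft_force: [0.2, -1.2, 0.7]
grip_width: -0.001
```

Emit:
move_arm:
  moves:
    - [0,0,0,0,0,0.001,0]
    - [0,0,0,0,0,0.002,0]
    - [0,0,0,0,0,0.002,0]

```text
clock: 9.4
position: [0.4485, 0.2078, -0.0376]
ee_rot: [0.886, 0.463, -0.0, 0.001]
ft_force: [-7.4, -4.9, 23.7]
grip_width: -0.001
```

```bash
python3 - <<'E'
from h import *
go([])
o=manip.get_obs();print(o["tau"].round(2))
im=cams.camera("side"); c=Cam("side")
h=cv2.cvtColor(im,cv2.COLOR_RGB2HSV); m=(h[...,1]<110)
for r in range(278,296,1): print(r,''.join('#' if x else '.' for x in m[r,290:320]))
E
```

```text
t 9.4 pos [ 0.4485  0.2078 -0.0376] yaw 55.22 F [-7.4 -4.9 23.7] g -0.001
[-5.100e-01 -4.059e+01 -8.870e+00 -2.621e+01  8.100e-01 -2.970e+00
 -2.000e-02]
278 ........############..........
279 .........###########..........
280 .........##########...........
281 .........##########...........
282 ..........#########...........
283 ..........########............
284 ...........#######............
285 ...........######.............
286 ..............................
287 ..............................
288 ..............................
289 ..............................
290 ..............................
291 ..............................
292 ..............................
293 ..............................
294 ..............................
295 ..............................
```

Contact at reported z of about -0.037, with 24 N, so true tip z = reported + 0.037. Horizontal position agrees. I'll regrasp with that correction.

Emit:
move_arm:
  moves:
    - [0,0,0,0,0,-0.04,0.0]
    - [0,0,0,0,0,-0.09,0.045]
    - [0,0,0,0.02,0,-0.09,0.045]
    - [0,0,0,0.07,0,-0.09,0.045]
    - [0,0,0,0.07,0,-0.09,0.045]
    - [0,0,0,0.07,0,-0.09,0.045]
    - [0,0,0,0.07,0,-0.09,0.045]

```text
clock: 10.15
position: [0.4878, 0.2644, 0.0508]
ee_rot: [0.886, 0.463, -0.0, 0.0]
ft_force: [0.2, 0.2, -0.4]
grip_width: 0.526
```

```bash
python3 - <<'E'
from h import *
go([(.488,.264,-.005,55.2)])
print(Cam("side").plane([[304,286]],0))
E
```

```text
t 10.15 pos [0.4878 0.2644 0.0508] yaw 55.21 F [ 0.2  0.2 -0.4] g 0.526
turn [0.  0.1 0. ] shift [-0.0002  0.0004  0.0558]
[[0.4400822 0.2157082 0.       ]]
```

Emit:
move_arm:
  moves:
    - [0,0,0,0,0,0.02,0.045]
    - [0,0,0,0,0,0.04,0.045]
    - [0,0,0,0,0,0.055,0.045]
    - [0,0,0,0,0,0.055,0.045]
    - [0,0,0,0,0,0.055,0.03]
    - [0,0,0,0,0,0.055,0.02]
    - [0,0,0,0,0,0.055,0.01]
    - [0,0,0,0,0,0.055,0.0]
    - [0,0,0,0,0,0.055,0.0]
    - [0,0,0,0,0,0.055,0.0]
  grip_force: 60

```text
clock: 11.15
position: [0.4891, 0.2659, -0.0028]
ee_rot: [0.886, 0.463, 0.001, 0.0]
ft_force: [-0.7, -0.5, 6.8]
grip_width: 0.095
```

Emit:
move_arm:
  moves:
    - [0,0,0,0,0,0,0.0]
    - [0,0,0,0,0,0,0.0]
    - [0,0,0,0,0,0,0.0]

```text
clock: 11.45
position: [0.4891, 0.2659, -0.0028]
ee_rot: [0.886, 0.463, 0.001, 0.0]
ft_force: [0.7, -0.3, 7.0]
grip_width: 0.092
```

Gripped, opening about 8 mm on the 9 mm lip. I'll lift.

Emit:
move_arm:
  moves:
    - [0,0,0,0,0,-0.01,0.0]
    - [0,0,0,0,0,-0.03,0.0]
    - [0,0,0,0,0,-0.06,0.0]
    - [0,0,0,0,0,-0.09,0.0]
    - [0,0,0,0,0,-0.12,0.0]
    - [0,0,0,0,0,-0.13,0.0]
    - [0,0,0,0,0,-0.13,0.0]

```text
clock: 12.15
position: [0.4888, 0.2654, 0.1272]
ee_rot: [0.886, 0.463, 0.001, 0.0]
ft_force: [-0.1, 0.3, -2.6]
grip_width: 0.099
```

```bash
python3 - <<'E'
from h import *
u=np.array([np.cos(np.radians(-58.9)),np.sin(np.radians(-58.9))])
w=np.array([.490,-.006])-.0385*u; print("place",w)
go([(w[0],w[1],.125,-58.9),(w[0],w[1],.01,-58.9)])
E
```

```text
place [0.47011347 0.02696628]
t 12.15 pos [0.4888 0.2654 0.1272] yaw 55.21 F [-0.1  0.3 -2.6] g 0.099
turn [-0.000e+00 -1.000e-01  1.141e+02] shift [-0.2065  0.1207  0.0022]
turn [0. 0. 0.] shift [0.    0.    0.115]
```

Emit:
move_arm:
  moves:
    - [0,0,8,-0.015,0.01,0,0]
    - [0,0,16,-0.035,0.02,0,0]
    - [0,0,24,-0.06,0.035,0,0]
    - [0,0,32,-0.085,0.05,0,0]
    - [0,0,40,-0.11,0.065,0,0]
    - [0,0,48,-0.135,0.08,0,0]
    - [0,0,56,-0.16,0.095,0,0]
    - [0,0,64,-0.18,0.105,0,0]
    - [0,0,72,-0.195,0.115,0,0]
    - [0,0,80,-0.205,0.12,0,0]

```text
clock: 13.15
position: [0.4686, 0.0263, 0.1243]
ee_rot: [0.976, -0.218, -0.001, 0.001]
ft_force: [-0.5, 0.2, -1.7]
grip_width: 0.096
```

Emit:
move_arm:
  moves:
    - [0,0,8,0,0,0,0]
    - [0,0,16,0,0,0,0]
    - [0,0,24,0,0,0,0]
    - [0,0,32,0,0,0,0]
    - [0,0,34,0,0,0,0]
    - [0,0,34,0,0,0,0]
    - [0,0,34,0,0,0,0]
    - [0,0,34,0,0,0,0]

```text
clock: 13.95
position: [0.4695, 0.0283, 0.1256]
ee_rot: [0.872, -0.49, -0.0, 0.0]
ft_force: [-0.4, 0.8, -1.8]
grip_width: 0.094
```

```bash
python3 - <<'E'
from h import *
go([(.4701,.027,.125,-58.9)])
s=cams.camera("side")[90:290,240:440]; t=cams.camera("top")[130:330,240:440]
f=lambda a:cv2.resize(a,(400,400),interpolation=cv2.INTER_CUBIC)
cv2.imwrite("pics/over.png",np.hstack([f(s),f(t)])[:,:,::-1])
E
```

```text
t 13.95 pos [0.4695 0.0283 0.1256] yaw -58.72 F [-0.4  0.8 -1.8] g 0.094
turn [0.  0.  0.2] shift [0.0014 0.0002 0.0006]
```

View pics/over.png

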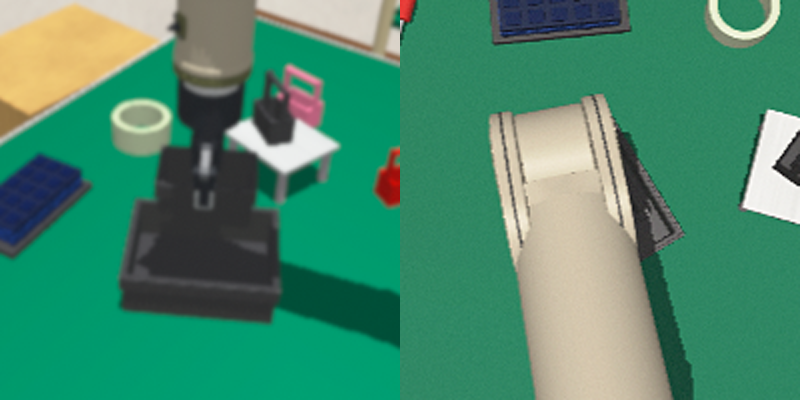

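Side crop: the middle bin is held level at (208,195) over the large bin, with long sides parallel, and the riser, boards and tape are undisturbed. I'll lower it.

Emit:
move_arm:
  moves:
    - [0,0,0,0.001,0,0.02,0]
    - [0,0,0,0.001,0,0.04,0]
    - [0,0,0,0.001,0,0.06,0]
    - [0,0,0,0.001,0,0.08,0]
    - [0,0,0,0.001,0,0.1,0]
    - [0,0,0,0.001,0,0.11,0]
    - [0,0,0,0.001,0,0.116,0]
    - [0,0,0,0.001,0,0.116,0]
    - [0,0,0,0.001,0,0.116,0]

```text
clock: 14.95
position: [0.471, 0.0276, 0.0109]
ee_rot: [0.871, -0.491, 0.0, -0.0]
ft_force: [1.6, -0.4, -2.4]
grip_width: 0.097
```

Emit:
move_arm:
  moves:
    - [0,0,0,0,0,0.002,0]
    - [0,0,0,0,0,0.004,0]
    - [0,0,0,0,0,0.004,0]

```text
clock: 15.25
position: [0.4704, 0.0275, 0.0062]
ee_rot: [0.871, -0.491, 0.0, 0.0]
ft_force: [-0.7, 0.1, -2.1]
grip_width: 0.095
```

Emit:
move_arm:
  moves:
    - [0,0,0,0,0,0.001,0]
    - [0,0,0,0,0,0.002,0]
    - [0,0,0,0,0,0.002,0]

```text
clock: 15.55
position: [0.4704, 0.0275, 0.0041]
ee_rot: [0.871, -0.491, -0.0, 0.0]
ft_force: [-0.6, -0.1, -1.6]
grip_width: 0.091
```

Emit:
move_arm:
  moves:
    - [0,0,0,0,0,0.001,0]
    - [0,0,0,0,0,0.0015,0]
    - [0,0,0,0,0,0.0015,0]

```text
clock: 15.85
position: [0.4704, 0.0275, 0.0026]
ee_rot: [0.871, -0.491, -0.0, 0.0]
ft_force: [-0.9, -0.6, -1.6]
grip_width: 0.092
```

Emit:
move_arm:
  moves:
    - [0,0,0,0,0,0.001,0]
    - [0,0,0,0,0,0.001,0]

```text
clock: 16.05
position: [0.4705, 0.0275, 0.0022]
ee_rot: [0.871, -0.491, 0.0, 0.0]
ft_force: [-2.6, -0.7, 6.6]
grip_width: 0.09
```

Floor contact felt (6.6 N). I'll release and rise.

Emit:
move_arm:
  moves:
    - [0,0,0,0,0,0,0.01]
    - [0,0,0,0,0,0,0.016]
    - [0,0,0,0,0,0,0.022]
    - [0,0,0,0,0,0,0.022]
    - [0,0,0,0,0,0,0.022]
    - [0,0,0,0,0,-0.02,0.022]
    - [0,0,0,0,0,-0.06,0.022]
    - [0,0,0,0,0,-0.11,0.05]
    - [0,0,0,0,0,-0.16,0.05]
    - [0,0,0,0,0,-0.16,0.05]

```text
clock: 17.05
position: [0.474, 0.0281, 0.1682]
ee_rot: [0.871, -0.491, 0.005, -0.002]
ft_force: [-0.0, 0.5, -1.3]
grip_width: 0.584
```

```bash
python3 - <<'E'
from h import *
go([(.547,-.283,.16,-127.5)])
E
```

```text
t 17.05 pos [0.474  0.0281 0.1682] yaw -58.77 F [-0.   0.5 -1.3] g 0.584
turn [-0.6 -0.  68.7] shift [0.3038 0.099  0.0092]
```

Emit:
move_arm:
  moves:
    - [0,0,68.7,0.3,0.1,0,0.06]
    - [0,0,68.7,0.3,0.1,0,0.06]
    - [0,0,68.7,0.3,0.1,0,0.06]
    - [0,0,68.7,0.3,0.1,0,0.06]
    - [0,0,68.7,0.3,0.1,0,0.06]
    - [0,0,68.7,0.3,0.1,0,0.06]
    - [0,0,68.7,0.3,0.1,0,0.06]
    - [0,0,68.7,0.3,0.1,0,0.06]
    - [0,0,68.7,0.3,0.1,0,0.06]
    - [0,0,68.7,0.3,0.1,0,0.06]

```text
clock: 18.05
position: [0.5404, -0.2802, 0.1614]
ee_rot: [-0.445, 0.896, 0.0, -0.0]
ft_force: [-0.4, 0.1, -0.2]
grip_width: 0.701
```

```bash
python3 - <<'E'
from h import *
go([(.547,-.283,.104,-127.5)])
print("bar ends side px", Cam("side").proj([[.547+.036*.793,-.283-.036*.609,.16],[.547-.036*.793,-.283+.036*.609,.16]]))
S=cams.camera("side");T=cams.camera("top")
s=S[70:220,300:450]; t=T[160:300,270:410]
f=lambda a:cv2.resize(a,(400,400),interpolation=cv2.INTER_CUBIC)
cv2.imwrite("pics/two.png",np.hstack([f(s),f(t)])[:,:,::-1])
E
```

```text
t 18.05 pos [ 0.5404 -0.2802  0.1614] yaw -127.17 F [-0.4  0.1 -0.2] g 0.701
turn [ 0.  -0.   0.3] shift [-0.0017 -0.007   0.0574]
bar ends side px [[374.2075501  125.86077335]
 [382.94684669 137.57490634]]
```

View pics/two.png

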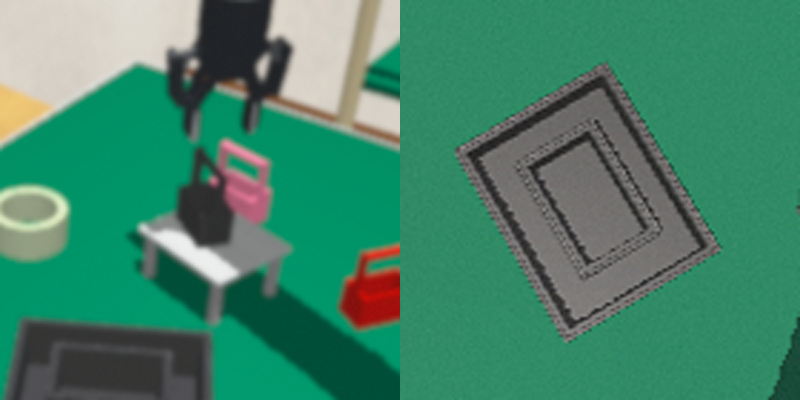

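Two-view crop: the middle bin lies flat and parallel inside the large one, with rim corners at right crop (597,122), (660,232), (585,277) and (518,165). The small bin's bar, at left crop (200,150)-(222,180), matches the predicted (198,149)-(221,180). I'll go down on the handle.

Emit:
move_arm:
  moves:
    - [0,0,0,-0.002,-0.007,0,0.06]
    - [0,0,0,-0.002,-0.007,0.02,0.06]
    - [0,0,0,-0.002,-0.007,0.04,0.06]
    - [0,0,0,-0.002,-0.007,0.057,0.06]
    - [0,0,0,-0.002,-0.007,0.057,0.06]
    - [0,0,0,-0.002,-0.007,0.057,0.06]

```text
clock: 18.75
position: [0.5476, -0.2834, 0.1051]
ee_rot: [-0.443, 0.897, -0.0, 0.0]
ft_force: [-0.3, -0.5, -0.1]
grip_width: 0.703
```

```bash
python3 - <<'E'
from h import *
go([(.547,-.283,.104,-127.5)])
c=Cam("top")
k=(np.array([[597,122],[660,232],[585,277],[518,165]])-[400,0])/2.857+[270,160]-.3
P=c.plane(k,.067)[:,:2]; print("mid",P.mean(0),[np.degrees(np.arctan2(*(P[i]-P[j])[::-1])) for i,j in((0,1),(3,2))],np.linalg.norm(P[0]-P[1]))
k=(np.array([[605,65],[718,247],[567,342],[458,151]])-[400,0])/2.857+[270,160]-.3
P=c.plane(k,.065)[:,:2]; print("large",P.mean(0),[np.degrees(np.arctan2(*(P[i]-P[j])[::-1])) for i,j in((0,1),(3,2))],np.linalg.norm(P[0]-P[1]))
s=cams.camera("side")[70:190,320:440]
cv2.imwrite("pics/bar.png",cv2.resize(s,(480,480),interpolation=cv2.INTER_CUBIC)[:,:,::-1])
E
```

```text
t 18.75 pos [ 0.5476 -0.2834  0.1051] yaw -127.42 F [-0.3 -0.5 -0.1] g 0.703
turn [-0.   0.   0.1] shift [-0.      0.0007  0.0011]
mid [ 0.49048898 -0.01013219] [np.float64(29.632545845095986), np.float64(31.359883661410866)] 0.11856438923067708
large [ 0.48952121 -0.00720105] [np.float64(31.395188341176294), np.float64(30.51946116706166)] 0.20120175527925477
```

View pics/bar.png

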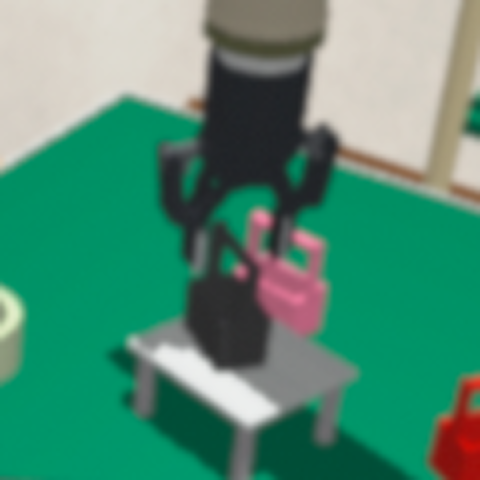

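The fingers straddle the bar, with tips at (200,265) and (283,250). That is 11 pictures viewed. I'll close gradually, then lift.

Emit:
move_arm:
  moves:
    - [0,0,0,0,0,0,0.04]
    - [0,0,0,0,0,0,0.025]
    - [0,0,0,0,0,0,0.015]
    - [0,0,0,0,0,0,0.005]
    - [0,0,0,0,0,0,0.0]
    - [0,0,0,0,0,0,0.0]
    - [0,0,0,0,0,0,0.0]
    - [0,0,0,0,0,0,0.0]
  grip_force: 60

```text
clock: 19.6
position: [0.5476, -0.2836, 0.1052]
ee_rot: [-0.442, 0.897, -0.0, 0.0]
ft_force: [0.5, -0.2, 5.1]
grip_width: 0.089
```

```bash
python3 -c "
from h import *
go([])"
```

```text
t 19.6 pos [ 0.5476 -0.2836  0.1052] yaw -127.48 F [ 0.5 -0.2  5.1] g 0.089
```

Emit:
move_arm:
  moves:
    - [0,0,0,0,0,-0.01,0.0]
    - [0,0,0,0,0,-0.02,0.0]
    - [0,0,0,0,0,-0.05,0.0]
    - [0,0,0,0,0,-0.08,0.0]
    - [0,0,0,0,0,-0.08,0.0]
    - [0,0,0,0,0,-0.08,0.0]

```text
clock: 20.2
position: [0.5475, -0.2836, 0.1856]
ee_rot: [-0.442, 0.897, -0.001, 0.0]
ft_force: [-0.5, -0.0, -2.5]
grip_width: 0.091
```

```bash
python3 -c "
from h import *
go([(.4904,-.008,.185,-59),(.4904,-.008,.045,-59)])"
```

```text
t 20.2 pos [ 0.5475 -0.2836  0.1856] yaw -127.48 F [-0.5 -0.  -2.5] g 0.091
turn [ -0.1  -0.  -68.5] shift [-0.184   0.213   0.0003]
turn [0. 0. 0.] shift [0.   0.   0.14]
```

Emit:
move_arm:
  moves:
    - [0,0,-8,-0.015,0.015,0,0]
    - [0,0,-16,-0.04,0.045,0,0]
    - [0,0,-24,-0.065,0.075,0,0]
    - [0,0,-32,-0.09,0.105,0,0]
    - [0,0,-40,-0.115,0.135,0,0]
    - [0,0,-48,-0.14,0.165,0,0]
    - [0,0,-56,-0.165,0.19,0,0]
    - [0,0,-64,-0.18,0.21,0,0]
    - [0,0,-68.5,-0.184,0.213,0,0]
    - [0,0,-68.5,-0.184,0.213,0,0]

```text
clock: 21.2
position: [0.4893, -0.0068, 0.1839]
ee_rot: [0.871, -0.491, -0.001, 0.0]
ft_force: [0.4, 0.2, -1.7]
grip_width: 0.093
```

Emit:
move_arm:
  moves:
    - [0,0,0,0,0,0,0]
    - [0,0,0,0,0,0,0]
    - [0,0,0,0,0,0,0]

```text
clock: 21.5
position: [0.4901, -0.0087, 0.1844]
ee_rot: [0.87, -0.493, -0.0, 0.0]
ft_force: [-0.6, -0.4, -2.2]
grip_width: 0.093
```

```bash
python3 -c "
from h import *
go([(.4904,-.008,.045,-59)])
# expected small-bin bottom corners vs picture, side view
S=cams.camera('side'); c=Cam('side')
cv2.imwrite('pics/oversmall.png',cv2.resize(S[90:250,260:420],(560,560),interpolation=cv2.INTER_CUBIC)[:,:,::-1])
m=dark(S); print('proj bin bottom centre',c.proj([[.4904,-.008,.15],[.4904,-.008,.195]]))
for r in range(140,182,3): x=np.where(m[r,290:400])[0]+290; print(r,x.min() if len(x) else None,x.max() if len(x) else None)
d=np.array([np.cos(np.radians(31)),np.sin(np.radians(31)),0])*.036; n=np.array([-d[1],d[0],0])/.036*.021
for z in (.150,.195): print(z,[c.proj([[.4904,-.008,z]+a*d+b*n])[0].round(1) for a in(1,-1) for b in(1,-1)])
"
```

```text
t 21.5 pos [ 0.4901 -0.0087  0.1844] yaw -59.12 F [-0.6 -0.4 -2.2] g 0.093
turn [ 0.   0.  -0.1] shift [-0.0004 -0.0007  0.1394]
proj bin bottom centre [[342.50837229 184.77369705]
 [343.40849826 170.73446402]]
140 340 351
143 340 351
146 342 348
149 342 348
152 341 348
155 332 349
158 341 358
161 341 358
164 355 357
167 331 366
170 331 371
173 330 391
176 330 399
179 330 399
0.15 [array([327.9, 188.7]), array([329.4, 178.8]), array([356.1, 190.9]), array([356.7, 180.9])]
0.195 [array([328.4, 174.6]), array([329.9, 164.9]), array([357.4, 176.8]), array([358., 167.])]
```

The small bin's silhouette columns (330-358) match those expected (328-358), so it is centred. I'll lower it.

Emit:
move_arm:
  moves:
    - [0,0,0,0,0,0.02,0]
    - [0,0,0,0,0,0.04,0]
    - [0,0,0,0,0,0.06,0]
    - [0,0,0,0,0,0.08,0]
    - [0,0,0,0,0,0.1,0]
    - [0,0,0,0,0,0.12,0]
    - [0,0,0,0,0,0.13,0]
    - [0,0,0,0,0,0.134,0]
    - [0,0,0,0,0,0.134,0]
    - [0,0,0,0,0,0.134,0]

```text
clock: 22.55
position: [0.4907, -0.0079, 0.0515]
ee_rot: [0.87, -0.492, 0.001, -0.0]
ft_force: [0.5, 0.6, -0.8]
grip_width: 0.095
```

Emit:
move_arm:
  moves:
    - [0,0,0,0,0,0.002,0]
    - [0,0,0,0,0,0.003,0]
    - [0,0,0,0,0,0.003,0]

```text
clock: 22.85
position: [0.4902, -0.0079, 0.0478]
ee_rot: [0.87, -0.492, 0.0, 0.0]
ft_force: [0.9, 0.4, -1.4]
grip_width: 0.089
```

Emit:
move_arm:
  moves:
    - [0,0,0,0,0,0.001,0]
    - [0,0,0,0,0,0.0015,0]
    - [0,0,0,0,0,0.0015,0]

```text
clock: 23.15
position: [0.4901, -0.0079, 0.0461]
ee_rot: [0.87, -0.492, -0.0, 0.0]
ft_force: [-0.0, 0.2, -1.3]
grip_width: 0.09
```

Emit:
move_arm:
  moves:
    - [0,0,0,0,0,0.001,0]
    - [0,0,0,0,0,0.001,0]

```text
clock: 23.35
position: [0.4903, -0.0079, 0.0453]
ee_rot: [0.87, -0.492, 0.0, -0.0]
ft_force: [-0.8, 0.7, 0.9]
grip_width: 0.089
```

Emit:
move_arm:
  moves:
    - [0,0,0,0,0,0.001,0]
    - [0,0,0,0,0,0.001,0]

```text
clock: 23.55
position: [0.4905, -0.0078, 0.0452]
ee_rot: [0.87, -0.492, 0.0, 0.0]
ft_force: [-5.0, -0.5, 14.2]
grip_width: 0.092
```

Contact is exactly at the expected height, 0.0452. I'll ease up 0.8 mm, release, rise straight up and move aside toward -y.

Emit:
move_arm:
  moves:
    - [0,0,0,0,0,-0.0008,0]
    - [0,0,0,0,0,-0.0008,0.012]
    - [0,0,0,0,0,-0.0008,0.025]
    - [0,0,0,0,0,-0.0008,0.04]
    - [0,0,0,0,0,-0.0008,0.045]
    - [0,0,0,0,0,-0.0008,0.045]
    - [0,0,0,0,0,-0.02,0.045]
    - [0,0,0,0,0,-0.05,0.045]
    - [0,0,0,0,0,-0.1,0.045]
    - [0,0,0,0,0,-0.15,0.045]

```text
clock: 24.55
position: [0.4894, -0.0077, 0.1955]
ee_rot: [0.871, -0.492, -0.001, 0.0]
ft_force: [1.5, -0.1, 0.7]
grip_width: 0.527
```

Emit:
move_arm:
  moves:
    - [0,0,0,0.05,0.02,0,0.045]
    - [0,0,0,0.1,0.05,0,0.045]
    - [0,0,0,0.15,0.07,0,0.045]
    - [0,0,0,0.2,0.1,0,0.045]
    - [0,0,0,0.25,0.12,0,0.045]
    - [0,0,0,0.27,0.14,0,0.045]
    - [0,0,0,0.27,0.14,0,0.045]
    - [0,0,0,0.27,0.14,0,0.045]

```text
clock: 25.35
position: [0.5085, -0.3132, 0.1935]
ee_rot: [0.87, -0.494, -0.0, -0.0]
ft_force: [-0.9, 0.5, -0.1]
grip_width: 0.525
```

```bash
python3 - <<'E'
from h import *
go([])
S=cams.camera("side");T=cams.camera("top")
f=lambda a:cv2.resize(a,(400,400),interpolation=cv2.INTER_CUBIC)
cv2.imwrite("pics/final.png",np.hstack([f(S[100:280,200:380]),f(T[100:300,230:430])])[:,:,::-1])
A=cv2.imread("pics/top0.png")[:,:,::-1]
for n,(x0,x1,y0,y1) in dict(boards=(275,365,100,160),tape=(385,435,105,160),screw=(225,260,95,180)).items():
    print(n,"changed px",int((np.abs(A[y0:y1,x0:x1].astype(int)-T[y0:y1,x0:x1]).max(2)>40).sum()))
E
```

```text
t 25.35 pos [ 0.5085 -0.3132  0.1935] yaw -59.17 F [-0.9  0.5 -0.1] g 0.525
boards changed px 0
tape changed px 0
screw changed px 0
```

View pics/final.png

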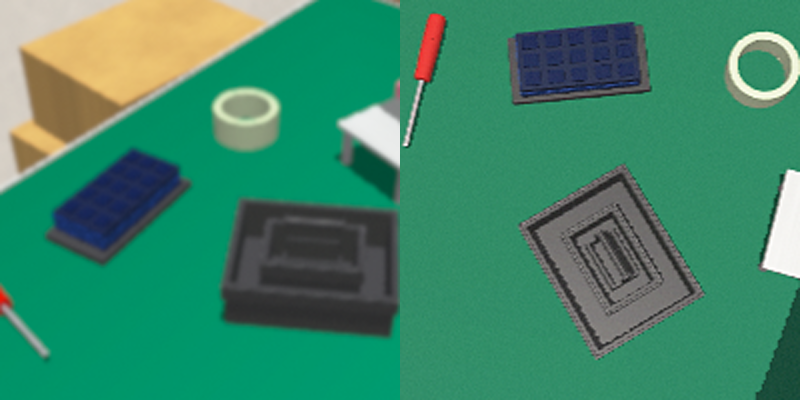

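The final picture shows all three nested flat and parallel, with the large bin at right crop (612,262) and the middle and small bins centred in it. The bystanders are unchanged. I'll hand in.

```bash
python3 -c "
from workcell import manip
print(manip.hand_in())"
```

```text
the job is handed in; nothing more can be done
None
```

The three bins are nested and the job is handed in at about 25 s. I put the middle bin into the large one first, then lifted the small bin off the riser by its handle and set it in the middle one. Both were lowered until I felt light contact (7 N and 14 N) before letting go.

- **Nesting:** the last pictures show all three bins flat, centred and with their long sides parallel. I measured the large and middle bins at 30–31°. The small bin was set at 31° but only checked by eye afterwards.
- **Large bin:** a re-measure after the middle bin went in put it within about 1 mm of its starting position. After the small bin went in I checked it only by eye.
- **Bystanders:** none of the top-view pixels around the boards, tape roll or screwdriver changed. The arm is clear and touching nothing.
- **What disagreed:** the reported tool height was about 37 mm too low. My first pinch on the middle bin shut on air above the rim and did not move the bin. I found the error with the side camera and a gentle touch on clear table (about 24 N), and corrected for it after that.

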